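Tap a bearing cup square into a wheel hub

ROBOT

A 6-joint arm with a two-finger parallel gripper is mounted at the origin on the work surface; the furniture and walls round the work are solid. World frame = base frame: x ahead of the robot, y to its left, z up, the work surface at z = 0. Lengths are in mm, angles in rad, forces in N, time in s.
With the tool pointing down it reaches from about 325 to 1000 mm from the base axis. Payload 5.1 kg.
Tool frame: the origin (TCP) lies midway between the tips of the shut fingers; the grasp point (between the pads) lies 19 mm behind it; z points along the fingers, y is the line along which they close (so a half turn about z gives the same grasp; the last joint's range is limited). The gripper opens to 85 mm and grips with 20 to 120 N. Pads are 22 mm wide; open, the fingers measure 114 mm over their backs; the gripper's body (76 mm by 85 mm) begins 54 mm behind the grasp point. The pads swing forward as they close: fully open they stand 13 mm farther back than shut.
Start: joints at [1.129, 0.124, 1.65, -0, 1.367, -0.083], TCP at [228.268, 608.587, 231.322] pointing down, gripper open.
Joint ranges: [-2.61, 2.61], [-1.02, 2.33], [0.03, 2.71], [-1.35, 4.49], [0.32, 2.68], [-2.91, 2.91]. Speed limits (rad/s): [2.57, 2.57, 3.14, 3.14, 3.14, 3.14].

INTERFACE

Orientations are given as a unit quaternion [x, y, z, w].
In Python, from plant import readout, eyes, manip gives the robot as it stands.
- The arm moves only by the shell command python3 -m pendant 'ROWS' [FORCE]. ROWS is JSON, a list of rows, each an object with "linear": the shift along the tool's x, y, z in mm, a list of three; "angular": the turn, a rotation vector about the tool's x, y, z in rad, a list of three; "claw": the opening, from 0 (shut) to 1 (fully open). In form: [{"linear": [x, y, z], "angular": [rx, ry, rz], "claw": claw}, ...]. A call has 1 to 20 rows; each row shifts and turns the commanded pose from where the row before left it, along the tool's axes as they then stand; what a row does not reach is not made up. A row lasts 1/10 s, in which the tool goes at most 50 mm and 8.59 degrees, less where a joint would pass 70% of its speed; a pose out of reach is approached as far as the arm can. A call is refused whole if a number of a shift passes 50 or a number of a turn 0.15, either way. A call with a gripper value outside its range is refused whole. The fingers move at their own pace and stop on an object; FORCE is the grip in N (left out, the last holds). Time passes only in rows, so rows that do not move let the fingers close. It gives the time, the measured TCP pose, the force, the opening and the grip force at its end, in the units of the state.
- readout.read_state(): the state, without advancing time (a new reading comes with each control period).
- eyes.read_camera(name): name is "scene" or "top" or "wrist"; returns (picture, depth): 480x640x3 uint8, red, green, blue; 480x640 float32, mm along the optical axis (not along the pixel's ray), 0 where there is no reading.
- eyes.get_calibration(name): a dict with "fx", "fy", "cx", "cy" (pixels), "origin" and "rotation" of the camera in the world. Camera axes: x right, y down, z forward; pixel columns grow to the right and rows downward; lengths in mm; the calibration is good to about 2 mm. A picture is of the moment at which its call begins: read the wrist's pose just before it. get_calibration takes no time and is no camera call; for the wrist camera it gives the pose at the moment of the call.
- manip.finish_job(): hands the job in; it is judged then, once.
The state is a dict: "time_s": time; "q": joint angles; "dq": joint speeds; "effort": joint torques, N m; "position": TCP position; "tcp_rot": TCP orientation; "force": force on the tool from outside, world axes, zero at the start; "torque": the same for the moment, N m; "width": opening from 0.0 (shut) to 1.0 (fully open); "finger_force": force on a finger pad.
Only numpy, scipy, OpenCV 4.12 (cv2) and the standard library are available. Lean on these libraries where they do the work, as an engineer would, in place of code of your own. Each camera call takes 0.05 s, during which the arm holds its last target. There are 200 camera calls.

TASK

Take the brass drift that stands on the bench and with its end tap the bearing cup, which has only been started in the wheel hub, fully home against its shoulder. Work round the rim from side to side in small steps so that the cup goes down square and never cocks, hit no harder than it needs, and touch the cup only with the drift. Then put the drift back on the bench, clear of the hub, and leave the other things where they are.

Things in the scene. Friction and masses are not known exactly. Their poses are not given: they have to be found in the camera images.
- race_top (a point): Centre of the upper face of the bright steel bearing cup: a ring 72 mm outside, 20 mm tall, started in the hub's bore. z is the cup's axis, up out of the bore; it leans some 2 degrees at the start. The flat rim to strike lies 30 to 36 mm from this centre; inside it is open. At the start this point is 3 to 6 mm above hub_face, when home 3 mm below it, the cup bottomed on a hard shoulder.
- hub_face (a point): Centre of the bright top face of the dark wheel hub, 72 mm above the hub's underside; z up along the bore. In this face is a round recess 90 mm wide, 6 mm deep; in its floor is the cup's 72 mm bore. The home cup stands 3 mm proud of the recess floor.
- drift_mid (a point): Middle of the brass drift, a round bar 22 mm in diameter and 130 mm long (0.4 kg) that stands upright on the bench; this point is 65 mm from either end, z along the bar. Both ends are flat, 18 mm in diameter.
- hub: The wheel hub (4 kg, loose, standing on the thin dark cutting mat), origin at the centre of its underside, z up: 156 mm flange at 12 to 26 mm above its underside with five studs up to 55 mm, round barrel 104 mm wide above it.
- drift: The brass drift (see drift_mid), origin at the centre of its lower end, z along the bar.
- race: The bearing cup, origin on its axis 10 mm below race_top. A tight fit: it stays where it is left. A push of 10 to 18 N at one place on the rim sends that place down while the opposite side stays or rises a little, so the centre sinks a bit under half as far; straight down all round takes 30 to 45 N. It counts as cocked beyond some 5 degrees. Home, every place on the rim stops dead at over 20 N.
- nozzle_tin: Bystander: flat round white tin, 66 mm wide, 24 mm high; origin under its centre.
- bottle_0: Bystander: small white bottle with orange tip, 38 mm wide, 100 mm high; origin under its centre.
- roller_cone: Bystander: roller bearing cone, a ring of rollers 58 mm wide and 22 mm high; origin under its centre.
- driver_black: Bystander: orange and black screwdriver lying on the bench, 155 mm long; origin under its centre.
There are look-alikes about, which are no part of the job. Leave any pink look-alike of the drift alone.

How it is judged (in metres and radians):
On the way, in this order (a step that is already met when the one before it is completed fails the run):
1. the drift is picked up off the bench (height (world z) of drift_mid above 0.1 m), for 0.2 s.
2. the cup's centre is about half-way down (2 mm or less above the hub's top face) (z of race_top in the frame of hub_face below 0.002 m), for 0.2 s.
At the end, for the whole second after the job is handed in: The cup's upper face is at least 2 mm below the hub's top face (home is 3 mm) and square within 1.4 degrees; the drift rests on the bench, its middle below 80 mm height, over 100 mm from the hub's axis and not touching the hub; the hub stands upright (z of race_top in the frame of hub_face below -0.002 m and angle between the z axis of race_top and the z axis of hub_face, either way round below 0.025 rad and height (world z) of drift_mid below 0.08 m and horizontal distance between drift_mid and hub_face above 0.1 m and contact force between drift and hub below 0.5 N and linear speed of drift below 0.03 m/s and angle between hub's own z axis and vertical below 0.05 rad).
It fails at once if the cup cocks by more than 5.7 degrees in the bore (angle between the z axis of race_top and the z axis of hub_face, either way round above 0.1 rad).
It fails at once if the cup is hit with more than 80 N (contact force between drift and race above 80 N).
It fails at once if the arm or gripper itself touches the cup (contact force between any of the fingers, the arm and race above 1 N).
It fails at once if the hub is shoved more than 40 mm or a bystander more than 30 mm (distance of hub from where it was at the start of the episode above 0.04 m or distance of any of nozzle_tin, bottle_0, roller_cone, driver_black from where it was at the start of the episode above 0.03 m).
It also fails if it takes over 72 s, if anything falls off the work surface, if the arm or the gripper's body presses on something with over 40 N, if the wrist force passes 120 N, or if a joint passes its speed limit or range.

## Working session

There is one attempt and no reset: what is moved stays moved. The work goes in short steps, Python scripts to look and compute and a shell command to move; the robot and the scene stay as the last step left them, time stands still between calls to the robot, and variables do not carry over. Pictures are saved under pics/ and viewed, at most 10 in all, crops included, and the job is handed in when it is done.

```bash
ls; mkdir -p pics; python3 - <<'E'
from plant import readout, eyes
import cv2, numpy as np
s=readout.read_state(); print({k:np.round(v,3).tolist() for k,v in s.items()})
ims=[]
for n in ["scene","top"]:
    c=eyes.get_calibration(n); print(n,{k:np.round(v,3).tolist() for k,v in c.items()})
    p,d=eyes.read_camera(n); cv2.imwrite(f"pics/{n}0.png",p[:,:,::-1]); np.save(f"{n}_d0.npy",d)
E
```

```text
pics
{'time_s': 0.0, 'q': [1.129, 0.125, 1.652, 0.0, 1.368, -0.083], 'dq': [-0.001, 0.001, -0.0, -0.001, -0.0, -0.001], 'effort': [-0.001, -42.362, -36.544, -0.0, 0.007, 0.0], 'position': [228.003, 608.036, 230.05], 'tcp_rot': [0.178, 0.984, -0.001, -0.0], 'force': [-0.197, 0.382, 0.271], 'torque': [0.01, 0.014, -0.032], 'finger_force': 0.0, 'width': 1.0}
scene {'fx': 540.481, 'fy': 540.481, 'cx': 312.537, 'cy': 240.206, 'origin': [235.948, -684.319, 751.273], 'rotation': [0.904, -0.196, 0.082, -0.371]}
top {'fx': 562.515, 'fy': 562.515, 'cx': 315.008, 'cy': 241.059, 'origin': [263.477, -86.527, 1173.167], 'rotation': [-0.7, 0.704, -0.087, 0.081]}
```

View pics/scene0.png

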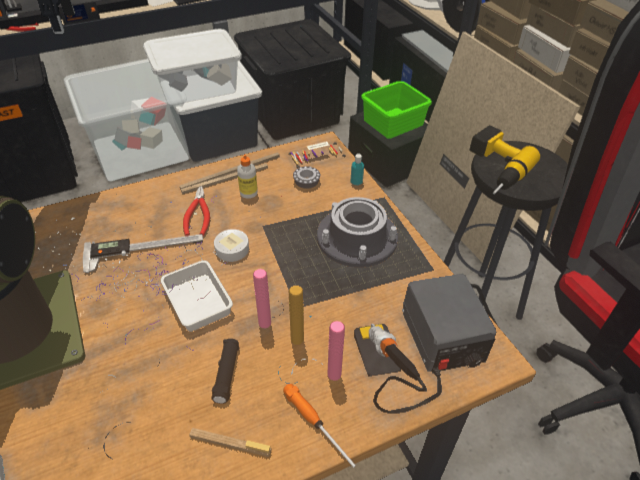

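View pics/top0.png

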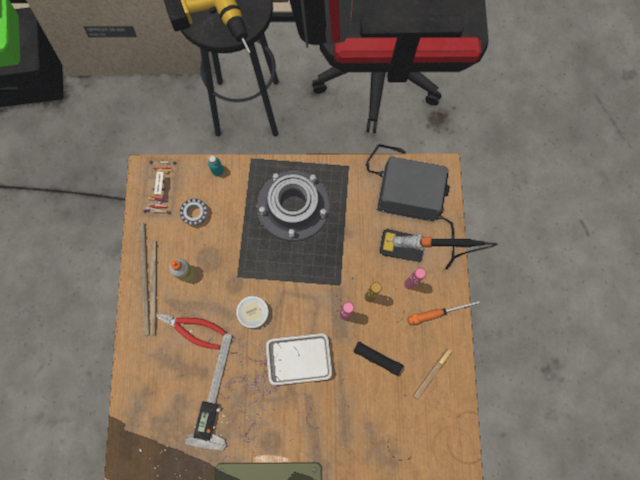

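The scene view shows the brass bar at (296,290)-(297,343). The pink look-alikes are at (261,272) and (336,325), and the hub with the cup is at (358,220). In the top view the brass bar is at (373,292), the pinks at (347,311) and (417,277), and the hub at (293,200). Other long objects are the black cylinder (378,358) and the brush (433,373). I choose the brass-coloured bar.

```bash
cat > h.py <<'E'
from plant import readout, eyes
import cv2, numpy as np
from scipy.spatial.transform import Rotation as R
def cloud(d,c):
    v,u=np.mgrid[:480,:640]
    P=np.dstack([(u-c['cx'])*d/c['fx'],(v-c['cy'])*d/c['fy'],d])
    W=P@R.from_quat(c['rotation']).as_matrix().T+np.array(c['origin']); W[d<=0]=np.nan
    return W
def shot(n,name=None):
    c=eyes.get_calibration(n); p,d=eyes.read_camera(n)
    if name: cv2.imwrite(f"pics/{name}.png",p[:,:,::-1])
    return p,d,c,cloud(d,c)
def circ(xy):  # robust circle fit
    from scipy.optimize import least_squares
    f=lambda q:np.hypot(xy[:,0]-q[0],xy[:,1]-q[1])-q[2]
    return least_squares(f,[*xy.mean(0),30],loss='soft_l1').x
E
python3 - <<'E'
from h import *
for n,boxes in dict(top={'drift':(360,388,278,306),'pinkA':(338,357,300,322),'pinkB':(404,428,264,292),'hub':(250,335,165,240)},scene={'drift':(286,308,283,348),'pinkA':(250,272,266,332),'pinkB':(325,347,318,384),'hub':(312,402,190,265)}).items():
    c=eyes.get_calibration(n); d=np.load(f"{n}_d0.npy"); W=cloud(d,c); p=cv2.imread(f"pics/{n}0.png")
    for k,(a,b,e,f) in boxes.items():
        w=W[e:f,a:b].reshape(-1,3); w=w[np.isfinite(w[:,0])]
        zt=np.percentile(w[:,2],98)
        t=w[w[:,2]>zt-6] 
        print(n,k,'zmax',round(zt,1),'top centre mid-range',np.round((t.min(0)+t.max(0))/2,1),'mean',np.round(t.mean(0),1),len(t), 'bench',np.round(np.percentile(w[:,2],3),1))
        if k=='hub':
            for lo,hi in((60,66),(66,70),(70,74),(74,80),(80,90)):
                q=w[(w[:,2]>lo)&(w[:,2]<=hi)]
                if len(q)>5: print('  ',lo,hi,len(q),np.round((q.min(0)+q.max(0))/2,1),np.round(q.max(0)-q.min(0),1))
E
```

```text
top drift zmax 131.6 top centre mid-range [ 426.4 -210.6  129.9] mean [ 426.6 -210.7  129.5] 97 bench -4.0
top pinkA zmax 132.6 top centre mid-range [ 390.  -158.3  131.6] mean [ 389.6 -158.2  130. ] 97 bench -3.6
top pinkB zmax 132.0 top centre mid-range [ 453.7 -295.2  131.2] mean [ 453.6 -294.9  130. ] 99 bench -3.7
top hub zmax 78.9 top centre mid-range [620.4 -52.9  79.1] mean [620.4 -53.   76.4] 741 bench -1.4
   60 66 166 [615.7 -53.6  63. ] [125.  125.8   5.9]
   66 70 356 [620.8 -56.8  68. ] [105.1  94.7   3.9]
   70 74 414 [620.8 -52.9  72. ] [103.8 102.7   4. ]
   74 80 529 [620.6 -53.   77. ] [102.  102.1   6. ]
   80 90 69 [619.2 -53.2  82.7] [68.  69.2  5.4]
scene drift zmax 128.0 top centre mid-range [ 426.5 -210.   126. ] mean [ 425.8 -210.4  126.6] 144 bench -4.4
scene pinkA zmax 127.9 top centre mid-range [ 389.4 -156.3  126.2] mean [ 388.9 -157.5  126.5] 136 bench -4.7
scene pinkB zmax 128.1 top centre mid-range [ 453.1 -292.9  126.2] mean [ 452.7 -294.2  126.7] 163 bench -4.8
scene hub zmax 75.6 top centre mid-range [620.8 -49.3  74.6] mean [619.6 -51.7  72.9] 863 bench -759.4
   60 66 403 [617.9 -53.2  63. ] [ 99.5 102.2   6. ]
   66 70 348 [620.6 -50.   68. ] [105.  106.3   4. ]
   70 74 555 [620.3 -50.1  72. ] [103.5 103.3   4. ]
   74 80 268 [625.1 -51.   76.8] [79.6 94.2  5.5]
```

```bash
r='{"linear":[-23.6,-34.9,0],"angular":[0,0,0],"claw":1}'; python3 -m pendant '[{"linear":[-23.6,-34.9,0],"angular":[0,0,0],"claw":1},{"linear":[-23.6,-34.9,0],"angular":[0,0,0],"claw":1},{"linear":[-23.6,-34.9,0],"angular":[0,0,0],"claw":1},{"linear":[-23.6,-34.9,0],"angular":[0,0,0],"claw":1},{"linear":[-23.6,-34.9,0],"angular":[0,0,0],"claw":1},{"linear":[-23.6,-34.9,0],"angular":[0,0,0],"claw":1},{"linear":[-23.6,-34.9,0],"angular":[0,0,0],"claw":1},{"linear":[-23.6,-34.9,0],"angular":[0,0,0],"claw":1},{"linear":[-23.6,-34.9,0],"angular":[0,0,0],"claw":1},{"linear":[-23.6,-34.9,0],"angular":[0,0,0],"claw":1},{"linear":[-23.6,-34.9,0],"angular":[0,0,0],"claw":1},{"linear":[-23.6,-34.9,0],"angular":[0,0,0],"claw":1},{"linear":[-23.6,-34.9,0],"angular":[0,0,0],"claw":1},{"linear":[-23.6,-34.9,0],"angular":[0,0,0],"claw":1}]'
cat >> h.py <<'E'
def to(x,y,z,yaw_y=None):
    "tool-frame shift to a world point from the commanded/measured pose; tool y heading"
    s=readout.read_state(); M=R.from_quat(s['tcp_rot']).as_matrix(); p=np.array(s['position'])
    print('t',round(s['time_s'],2),'tcp',np.round(p,1),'tilt mrad',np.round(1000*M[:2,2],1),'F',np.round(s['force'],1),'w',round(s['width'],3),'gf',round(s['finger_force'],1),'q',np.round(s['q'],2))
    h=np.arctan2(M[1,1],M[0,1]); print('heading y deg',round(np.degrees(h),1),'shift tool',np.round(M.T@(np.array([x,y,z])-p),1))
E
python3 -c "
from h import *
to(426.5,-210.5,230)"
```

```text
time_s: 1.5
position: [365.8, 33.4, 231.1]
tcp_rot: [0.178, 0.984, 0.0, 0.0]
force: [1.8, 1.2, 0.0]
width: 1.0
finger_force: 0.0
t 1.5 tcp [365.8  33.4 231.1] tilt mrad [0.5 0.1] F [1.8 1.2 0. ] w 1.0 gf 0.0 q [-0.06 -0.57  2.23  0.    1.48 -1.27]
heading y deg 69.4 shift tool [-142.5 -207.1    1.1]
```

```bash
python3 -m pendant '[{"linear":[-23.8,-34.5,0],"angular":[0,0,0],"claw":1},{"linear":[-23.8,-34.5,0],"angular":[0,0,0],"claw":1},{"linear":[-23.8,-34.5,0],"angular":[0,0,0],"claw":1},{"linear":[-23.8,-34.5,0],"angular":[0,0,0],"claw":1},{"linear":[-23.8,-34.5,0],"angular":[0,0,0],"claw":1},{"linear":[-23.8,-34.5,0],"angular":[0,0,0],"claw":1},{"linear":[0,0,0],"angular":[0,0,0.124],"claw":1},{"linear":[0,0,0],"angular":[0,0,0.124],"claw":1},{"linear":[0,0,0],"angular":[0,0,0.124],"claw":1},{"linear":[0,0,0],"angular":[0,0,0.124],"claw":0.7},{"linear":[0,0,0],"angular":[0,0,0.124],"claw":0.7},{"linear":[0,0,0],"angular":[0,0,0.124],"claw":0.7},{"linear":[0,0,0],"angular":[0,0,0],"claw":0.7}]' 120
python3 - <<'E'
from h import *
to(426.5,-210.5,76)
p,d,c,W=shot('wrist','w1')
print(np.round(c['origin'],1),np.round(R.from_quat(c['rotation']).as_matrix(),2).tolist())
w=W.reshape(-1,3)
m=(w[:,2]>115)&(w[:,2]<145)&(abs(w[:,0]-426)<28)&(abs(w[:,1]+210)<28); t=w[m]
print(len(t),np.round((t.min(0)+t.max(0))/2,1),np.round(t.max(0)-t.min(0),1),np.median(t[:,2]), circ(t[:,:2]) if len(t)>10 else '')
E
```

```text
time_s: 2.8
position: [426.8, -208.7, 230.8]
tcp_rot: [0.524, 0.852, -0.0, -0.0]
force: [-0.2, -0.0, -0.1]
width: 0.699
finger_force: 0.0
t 2.8 tcp [ 426.8 -208.7  230.8] tilt mrad [-0.8  0.5] F [-0.2 -0.  -0.1] w 0.699 gf 0.0 q [-0.57 -0.28  2.03 -0.    1.39 -1.04]
heading y deg 26.8 shift tool [ -1.6  -1.  154.8]
[ 394.8 -146.2  372.9] [[0.89, 0.43, 0.12], [0.45, -0.86, -0.25], [-0.0, 0.28, -0.96]]
1018 [ 426.1 -207.5  123.4] [21.8 21.5 16.3] 128.99106925843222 [ 425.43974755 -206.37257266    7.86666548]
```

View pics/w1.png

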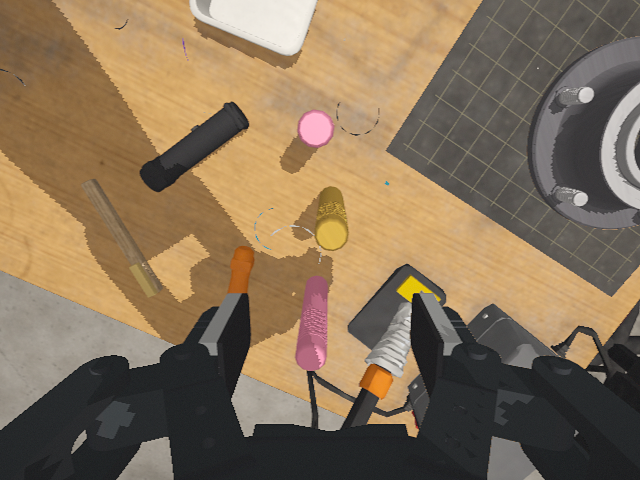

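The wrist view shows the brass, knurled bar with its top at (332,233). The pinks are at (315,128) and (312,340), clear of the finger plane, so the choice is confirmed.

```bash
python3 -m pendant '[{"linear":[-0.5,0,30],"angular":[0,0,0],"claw":0.7},{"linear":[0,0,30],"angular":[0,0,0],"claw":0.7},{"linear":[0,0,30],"angular":[0,0,0],"claw":0.7},{"linear":[0,0,30],"angular":[0,0,0],"claw":0.7},{"linear":[0,0,20],"angular":[0,0,0],"claw":0.7},{"linear":[0,0,13],"angular":[0,0,0],"claw":0.7},{"linear":[0,0,0],"angular":[0,0,0],"claw":0},{"linear":[0,0,0],"angular":[0,0,0],"claw":0},{"linear":[0,0,0],"angular":[0,0,0],"claw":0},{"linear":[0,0,0],"angular":[0,0,0],"claw":0},{"linear":[0,0,0],"angular":[0,0,0],"claw":0},{"linear":[0,0,0],"angular":[0,0,0],"claw":0},{"linear":[0,0,0],"angular":[0,0,0],"claw":0}]' 120
python3 -c "
from h import *
to(426.5,-210.5,230)"
```

```text
time_s: 4.15
position: [428.4, -210.1, 80.1]
tcp_rot: [0.524, 0.852, -0.0, 0.002]
force: [-1.1, -0.3, 4.9]
width: 0.226
finger_force: 117.2
t 4.15 tcp [ 428.4 -210.1   80.1] tilt mrad [ 2.5 -1.8] F [-1.1 -0.3  4.9] w 0.226 gf 117.2 q [-0.57 -0.12  2.16 -0.    1.1  -1.04]
heading y deg 26.8 shift tool [ 1.000e-01 -1.700e+00 -1.499e+02]
```

```bash
python3 -m pendant '[{"linear":[0,0,-20],"angular":[0,0,0],"claw":0},{"linear":[0,0,-30],"angular":[0,0,0],"claw":0},{"linear":[0,0,-30],"angular":[0,0,0],"claw":0},{"linear":[0,0,-30],"angular":[0,0,0],"claw":0},{"linear":[0,0,-30],"angular":[0,0,0],"claw":0},{"linear":[-5,40,0],"angular":[0,0,0],"claw":0},{"linear":[-5,40,0],"angular":[0,0,0],"claw":0},{"linear":[-5,40,0],"angular":[0,0,0],"claw":0},{"linear":[-5,40,0],"angular":[0,0,0],"claw":0},{"linear":[-5,40,0],"angular":[0,0,0],"claw":0},{"linear":[-5,40,0],"angular":[0,0,0],"claw":0},{"linear":[0,0,0],"angular":[0,0,0],"claw":0},{"linear":[0,0,0],"angular":[0,0,0],"claw":0}]'
python3 - <<'E'
from h import *
to(620.5,-52,230)
p,d,c,W=shot('wrist','w2'); np.savez('w2.npz',p=p,d=d,o=c['origin'],r=c['rotation'])
for n in ('top','scene'):
    p,d,c,W=shot(n,n+'2'); np.savez(n+'2.npz',p=p,d=d,o=c['origin'],r=c['rotation'])
E
```

```text
time_s: 5.45
position: [654.6, -127.2, 216.2]
tcp_rot: [0.523, 0.852, -0.001, -0.002]
force: [-0.4, -0.1, -2.5]
width: 0.229
finger_force: 118.8
t 5.45 tcp [ 654.6 -127.2  216.2] tilt mrad [-3.5  0.7] F [-0.4 -0.1 -2.5] w 0.229 gf 118.8 q [-0.27  0.17  1.62 -0.    1.35 -0.74]
heading y deg 26.9 shift tool [ 82.5   3.5 -13.6]
```

View pics/w2.png

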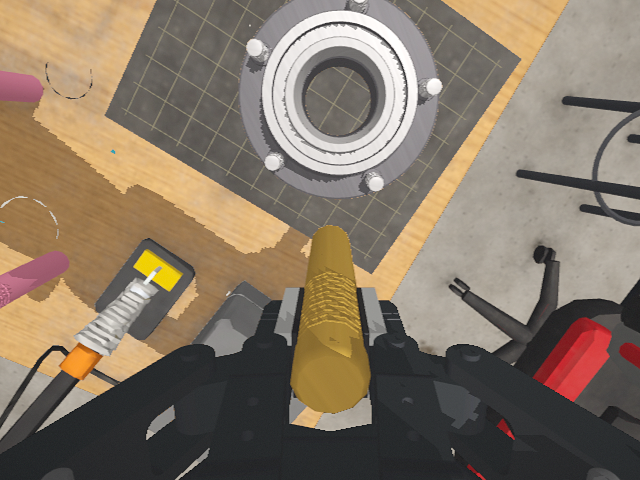

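The hub face ring is centred near (340,95), with the cup ring inside it, and the drift's lower end is at (330,230). Next I fit the planes and the drift axis in this view.

```bash
cat >> h.py <<'E'
def plane(q):
    for _ in range(6):
        A=np.c_[q[:,:2]-q[:,:2].mean(0),np.ones(len(q))]; k=np.linalg.lstsq(A,q[:,2],rcond=None)[0]; r=q[:,2]-A@k
        s=1.48*np.median(abs(r)); 
        if (abs(r)<2.5*s+.3).all(): break
        q=q[abs(r)<2.5*s+.3]
    return k,q.mean(0),s,len(q)
def hub(W,c0=(620.5,-52),zoff=0,verbose=True):
    w=W.reshape(-1,3); w=w[np.isfinite(w[:,0])]; c0=np.array(c0,float)
    for _ in range(3):
        r=np.hypot(*(w[:,:2]-c0).T); m=(r<60)&(w[:,2]>66+zoff)&(w[:,2]<84+zoff)
        b=w[(r>46.5)&(r<51)&(w[:,2]>62+zoff)&(w[:,2]<84+zoff)]
        k,mu,s,n=plane(b); # outer edge circle: outermost pts per angle sector
        q=w[(abs(w[:,2]-mu[2])<5)&(r<60)]; a=np.arctan2(*(q[:,:2]-c0).T[::-1]); rr=np.hypot(*(q[:,:2]-c0).T)
        idx=((a+np.pi)/(2*np.pi)*72).astype(int)
        E=np.array([q[idx==i][np.argmax(rr[idx==i])] for i in range(72) if (idx==i).sum()>3])
        cf=circ(E[:,:2]); c0=cf[:2]
    r=np.hypot(*(w[:,:2]-c0).T); face=w[(r>46.5)&(r<51)&(abs(w[:,2]-mu[2])<8)]; kf,mf,sf,nf=plane(face)
    cup=w[(r>29.5)&(r<36)&(abs(w[:,2]-mu[2])<14)]
    kc,mc,sc,nc=plane(cup)
    # heights at centre
    zf=kf[2]+kf[:2]@(c0-mf[:2]); zc=kc[2]+kc[:2]@(c0-mc[:2]); rel=kc[:2]-kf[:2]
    if verbose: print('hub centre',np.round(c0,1),'R',round(cf[2],1),'face z',round(zf,1),'slope',np.round(kf[:2],3),'n',nf,'| cup above face',round(zc-zf,2),'slope',np.round(kc[:2],3),'n',nc,'noise',round(sf,2),round(sc,2),'| rel tilt deg',np.round(np.degrees(np.hypot(*rel)),2),'high side azim deg',np.round(np.degrees(np.arctan2(rel[1],rel[0]))))
    return c0,zf,zc-zf,rel
E
python3 - <<'E'
from h import *
for n in('w2','top2','scene2'):
    f=np.load(n+'.npz'); c=dict(eyes.get_calibration({'w2':'wrist'}.get(n,n[:-1]))); c['origin']=f['o'];c['rotation']=f['r']; W=cloud(f['d'],c)
    try: hub(W)
    except Exception as e: print(n,e)
    w=W.reshape(-1,3); print(len(w))
    if n=='w2':
        p=f['p'].astype(int); br=(p[...,0]-p[...,2]>70)&(np.mgrid[:480,:640][1]>270)&(np.mgrid[:480,:640][1]<385)&(np.mgrid[:480,:640][0]>222)
        t=W[br]; t=t[np.isfinite(t[:,0])&(t[:,2]>125)&(np.hypot(t[:,0]-654,t[:,1]+127)<40)]
        print('drift pts',len(t),'zmin/max',np.percentile(t[:,2],[0.5,2,98]))
        for lo in range(130,270,15):
            q=t[(t[:,2]>lo)&(t[:,2]<lo+15)]
            if len(q)>30:
                from scipy.optimize import least_squares
                s=least_squares(lambda x:np.hypot(q[:,0]-x[0],q[:,1]-x[1])-11,[654,-127],loss='soft_l1').x
                print(lo,len(q),np.round(s,1))
E
```

```text
hub centre [620.6 -48.9] R 51.9 face z 73.9 slope [-0.    -0.001] n 3317 | cup above face 4.16 slope [0.021 0.028] n 3169 noise 0.72 0.78 | rel tilt deg 2.03 high side azim deg 53.0
307200
drift pts 10456 zmin/max [141.63845437 150.79745549 266.23869662]
130 104 [ 652.5 -125.1]
145 288 [ 652.5 -125.1]
160 348 [ 652.6 -125.1]
175 448 [ 652.7 -125.2]
190 552 [ 652.8 -125.2]
205 699 [ 652.9 -125.1]
220 915 [ 653.  -125.2]
235 1260 [ 653.1 -125.2]
250 3126 [ 653.2 -125.5]
265 2716 [ 660.5 -128.2]
top2 too many indices for array: array is 1-dimensional, but 2 were indexed
307200
hub centre [620.3 -50.3] R 51.8 face z 70.0 slope [0.01  0.018] n 378 | cup above face 2.29 slope [0.022 0.016] n 506 noise 2.46 4.85 | rel tilt deg 0.69 high side azim deg -6.0
307200h.py:24: RuntimeWarning: Mean of empty slice.
  A=np.c_[q[:,:2]-q[:,:2].mean(0),np.ones(len(q))]; k=np.linalg.lstsq(A,q[:,2],rcond=None)[0]; r=q[:,2]-A@k
  ret = um.true_divide(
  return _methods._mean(a, axis=axis, dtype=dtype,
  ret = ret.dtype.type(ret / rcount)
h.py:28: RuntimeWarning: Mean of empty slice.
  return k,q.mean(0),s,len(q)
```

```bash
python3 -m pendant '[{"linear":[24,8.5,0],"angular":[0,0,0],"claw":0},{"linear":[24,8.5,0],"angular":[0,0,0],"claw":0},{"linear":[24,8.5,0],"angular":[0,0,0],"claw":0},{"linear":[24,8.5,0],"angular":[0,0,0],"claw":0},{"linear":[0,0,16],"angular":[0,0,0],"claw":0},{"linear":[0,0,16],"angular":[0,0,0],"claw":0},{"linear":[0,0,14],"angular":[0,0,0],"claw":0},{"linear":[0,0,0],"angular":[0,0,0],"claw":0},{"linear":[0,0,0],"angular":[0,0,0],"claw":0}]'
python3 - <<'E'
from h import *
to(641.4,-26.2,159)
p,d,c,W=shot('wrist','w3'); hub(W,(620.6,-48.9))
E
```

```text
time_s: 6.5
position: [641.5, -27.7, 171.1]
tcp_rot: [0.524, 0.851, -0.0, -0.001]
force: [0.2, 0.2, -3.5]
width: 0.23
finger_force: 118.8
t 6.5 tcp [641.5 -27.7 171.1] tilt mrad [-2.   0.1] F [ 0.2  0.2 -3.5] w 0.23 gf 118.8 q [-0.13  0.15  1.72 -0.    1.27 -0.59]
heading y deg 26.7 shift tool [ 1.4  0.6 12.1]
hub centre [620.5 -48.6] R 51.8 face z 73.9 slope [-0.002  0.001] n 2704 | cup above face 4.04 slope [0.014 0.03 ] n 2053 noise 0.66 0.69 | rel tilt deg 1.9 high side azim deg 62.0
```

View pics/w3.png

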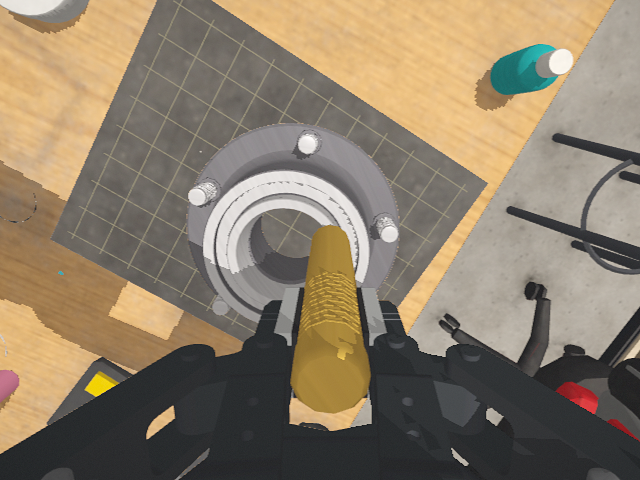

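The wrist view shows the drift tip at (330,230) above the right-hand side of the cup rim. The cup centre is near (292,235).

```bash
python3 -m pendant '[{"linear":[0,0,4],"angular":[0,0,0],"claw":0},{"linear":[0,0,3],"angular":[0,0,0],"claw":0},{"linear":[0,0,2],"angular":[0,0,0],"claw":0},{"linear":[0,0,1],"angular":[0,0,0],"claw":0},{"linear":[0,0,1],"angular":[0,0,0],"claw":0},{"linear":[0,0,1],"angular":[0,0,0],"claw":0}]'; python3 -m pendant '[{"linear":[0,0,1],"angular":[0,0,0],"claw":0}]';  python3 -m pendant '[{"linear":[0,0,1],"angular":[0,0,0],"claw":0}]'
```

```text
time_s: 7.15
position: [642.1, -26.8, 160.3]
tcp_rot: [0.524, 0.852, 0.0, 0.0]
force: [-0.7, -0.2, -4.3]
width: 0.229
finger_force: 118.8
time_s: 7.25
position: [642.3, -26.8, 160.0]
tcp_rot: [0.524, 0.852, 0.0, 0.0]
force: [-1.8, 0.6, 1.8]
width: 0.227
finger_force: 119.3
time_s: 7.35
position: [642.4, -26.9, 159.9]
tcp_rot: [0.524, 0.852, 0.0, 0.0]
force: [-3.8, -0.5, 5.1]
width: 0.229
finger_force: 119.8
```

```bash
for i in 1 2; do python3 -m pendant '[{"linear":[0,0,1],"angular":[0,0,0],"claw":0}]' | sed -n '2p;4p';done;  python3 -m pendant '[{"linear":[0,0,1],"angular":[0,0,0],"claw":0},{"linear":[0,0,0],"angular":[0,0,0],"claw":0}]'| sed -n '2p;4p'
```

```text
position: [642.6, -26.9, 159.6]
force: [-3.0, 0.2, 7.2]
position: [642.8, -26.9, 159.0]
force: [-3.3, -0.5, 7.7]
position: [643.0, -26.8, 158.3]
force: [-3.2, 0.5, 7.0]
```

```bash
python3 -m pendant '[{"linear":[0,0,1],"angular":[0,0,0],"claw":0},{"linear":[0,0,1],"angular":[0,0,0],"claw":0}]'| sed -n '2p;4p'; python3 -m pendant '[{"linear":[0,0,-8],"angular":[0,0,0],"claw":0},{"linear":[0,0,-4],"angular":[0,0,0],"claw":0},{"linear":[0,0,0],"angular":[0,0,0],"claw":0}]'| sed -n '2p;4p'
python3 - <<'E'
from h import *
p,d,c,W=shot('wrist'); hub(W,(620.6,-48.9)); to(622.7-18.7,-51-24.8,162)
E
```

```text
position: [643.3, -26.7, 157.0]
force: [-4.4, 0.8, 10.8]
position: [642.4, -26.9, 165.7]
force: [0.2, -0.1, -3.1]
hub centre [620.4 -48.6] R 51.8 face z 73.9 slope [-0.  0.] n 2810 | cup above face 2.9 slope [-0.017 -0.012] n 1998 noise 0.64 0.71 | rel tilt deg 1.2 high side azim deg -146.0
t 8.3 tcp [642.1 -26.8 165.1] tilt mrad [ 0.1 -0. ] F [-0.1  0.1 -3.8] w 0.228 gf 118.9 q [-0.13  0.16  1.73 -0.    1.26 -0.59]
heading y deg 26.8 shift tool [-26.5 -56.    3.1]
```

```bash
python3 -m pendant '[{"linear":[-13.2,-28,0],"angular":[0,0,0],"claw":0},{"linear":[-13.2,-28,0],"angular":[0,0,0],"claw":0},{"linear":[0,0,0],"angular":[0,0,0],"claw":0},{"linear":[0,0,4],"angular":[0,0,0],"claw":0},{"linear":[0,0,1.5],"angular":[0,0,0],"claw":0},{"linear":[0,0,1.5],"angular":[0,0,0],"claw":0},{"linear":[0,0,1.5],"angular":[0,0,0],"claw":0},{"linear":[0,0,1.5],"angular":[0,0,0],"claw":0}]'| sed -n '2p;4p'; python3 -m pendant '[{"linear":[0,0,1],"angular":[0,0,0],"claw":0}]'| sed -n '2p;4p'; python3 -m pendant '[{"linear":[0,0,1],"angular":[0,0,0],"claw":0}]'| sed -n '2p;4p'
```

```text
position: [604.5, -75.4, 157.5]
force: [-4.7, 0.2, 9.6]
position: [604.6, -75.6, 157.0]
force: [-5.8, -0.7, 9.0]
position: [604.7, -75.7, 156.4]
force: [-5.8, -0.2, 10.7]
```

```bash
python3 -m pendant '[{"linear":[0,0,1],"angular":[0,0,0],"claw":0},{"linear":[0,0,1],"angular":[0,0,0],"claw":0}]'| sed -n '2p;4p'; python3 -m pendant '[{"linear":[0,0,-8],"angular":[0,0,0],"claw":0},{"linear":[0,0,-4],"angular":[0,0,0],"claw":0},{"linear":[0,0,0],"angular":[0,0,0],"claw":0}]'| sed -n '2p;4p'
python3 - <<'E'
from h import *
p,d,c,W=shot('wrist'); hub(W,(620.6,-48.9)); to(622.7+18.7,-51+24.8,162)
E
```

```text
position: [604.7, -75.9, 154.9]
force: [-7.3, -0.2, 12.5]
position: [604.6, -75.4, 163.8]
force: [0.1, 0.0, -3.4]
hub centre [620.6 -48.7] R 51.9 face z 73.9 slope [-0.001 -0.   ] n 3428 | cup above face 1.32 slope [0.017 0.027] n 3189 noise 0.66 0.74 | rel tilt deg 1.85 high side azim deg 56.0
t 9.85 tcp [604.2 -75.4 163.2] tilt mrad [0.4 0.1] F [ 0.  -0.9 -3.5] w 0.225 gf 119.1 q [-0.21  0.09  1.81  0.    1.25 -0.68]
heading y deg 26.8 shift tool [27.1 55.4  1.2]
```

```bash
python3 -m pendant '[{"linear":[13.5,28,0],"angular":[0,0,0],"claw":0},{"linear":[13.5,28,0],"angular":[0,0,0],"claw":0},{"linear":[0,0,0],"angular":[0,0,0],"claw":0},{"linear":[0,0,4],"angular":[0,0,0],"claw":0},{"linear":[0,0,1.5],"angular":[0,0,0],"claw":0},{"linear":[0,0,1.5],"angular":[0,0,0],"claw":0},{"linear":[0,0,1.5],"angular":[0,0,0],"claw":0},{"linear":[0,0,1.5],"angular":[0,0,0],"claw":0},{"linear":[0,0,1],"angular":[0,0,0],"claw":0}]'| sed -n '2p;4p'; python3 -m pendant '[{"linear":[0,0,1],"angular":[0,0,0],"claw":0},{"linear":[0,0,1],"angular":[0,0,0],"claw":0}]'| sed -n '2p;4p'
```

```text
position: [642.0, -26.6, 155.2]
force: [-4.0, 1.3, 10.0]
position: [642.3, -26.6, 154.1]
force: [-5.0, 2.6, 12.5]
```

```bash
python3 -m pendant '[{"linear":[0,0,1],"angular":[0,0,0],"claw":0}]'| sed -n '2p;4p'; python3 -m pendant '[{"linear":[0,0,-8],"angular":[0,0,0],"claw":0},{"linear":[0,0,-5],"angular":[0,0,0],"claw":0},{"linear":[0,0,0],"angular":[0,0,0],"claw":0}]'| sed -n '2p;4p'
python3 - <<'E'
from h import *
p,d,c,W=shot('wrist'); hub(W,(620.6,-48.9)); to(622.7-18.7,-51-24.8,162)
E
```

```text
position: [642.4, -26.6, 153.4]
force: [-5.6, 2.9, 13.3]
position: [642.0, -26.8, 162.8]
force: [-0.7, 1.0, -3.1]
hub centre [620.6 -48.8] R 52.0 face z 73.9 slope [-0. -0.] n 2838 | cup above face -0.2 slope [-0.017 -0.025] n 1907 noise 0.64 0.7 | rel tilt deg 1.72 high side azim deg -123.0
t 11.4 tcp [641.7 -26.6 162.2] tilt mrad [ 0.2 -0.2] F [ 0.9 -0.1 -3.7] w 0.231 gf 119.3 q [-0.12  0.16  1.73 -0.    1.25 -0.59]
heading y deg 26.8 shift tool [-26.9 -55.8   0.2]
```

```bash
python3 -m pendant '[{"linear":[-13.4,-28,0],"angular":[0,0,0],"claw":0},{"linear":[-13.4,-28,0],"angular":[0,0,0],"claw":0},{"linear":[0,0,0],"angular":[0,0,0],"claw":0},{"linear":[0,0,4],"angular":[0,0,0],"claw":0},{"linear":[0,0,1.5],"angular":[0,0,0],"claw":0},{"linear":[0,0,1.5],"angular":[0,0,0],"claw":0},{"linear":[0,0,1.5],"angular":[0,0,0],"claw":0},{"linear":[0,0,1.5],"angular":[0,0,0],"claw":0},{"linear":[0,0,1],"angular":[0,0,0],"claw":0}]'| sed -n '2p;4p'; python3 -m pendant '[{"linear":[0,0,1],"angular":[0,0,0],"claw":0},{"linear":[0,0,1],"angular":[0,0,0],"claw":0}]'| sed -n '2p;4p'; python3 -m pendant '[{"linear":[0,0,1],"angular":[0,0,0],"claw":0}]'| sed -n '2p;4p'
```

```text
position: [604.3, -75.4, 153.7]
force: [-6.0, -1.0, 10.1]
position: [604.4, -75.6, 152.6]
force: [-7.5, 0.1, 11.7]
position: [604.4, -75.7, 151.8]
force: [-7.2, -0.5, 12.9]
```

```bash
python3 -m pendant '[{"linear":[0,0,-8],"angular":[0,0,0],"claw":0},{"linear":[0,0,-5],"angular":[0,0,0],"claw":0},{"linear":[0,0,0],"angular":[0,0,0],"claw":0}]'| sed -n '2p;4p'
python3 - <<'E'
from h import *
p,d,c,W=shot('wrist'); hub(W,(620.6,-48.9)); to(622.7+18.7,-51+24.8,162)
E
```

```text
position: [604.6, -75.3, 162.0]
force: [-0.1, -0.2, -3.2]
hub centre [620.7 -48.6] R 51.8 face z 73.9 slope [-0.001 -0.   ] n 3451 | cup above face -1.88 slope [0.018 0.019] n 3072 noise 0.66 0.71 | rel tilt deg 1.54 high side azim deg 47.0
t 12.95 tcp [604.2 -75.2 161.4] tilt mrad [0.7 0. ] F [-0.9 -0.  -2.8] w 0.227 gf 119.4 q [-0.21  0.09  1.81  0.    1.24 -0.68]
heading y deg 26.8 shift tool [27.  55.3 -0.6]
```

```bash
python3 -m pendant '[{"linear":[13.5,28,0],"angular":[0,0,0],"claw":0},{"linear":[13.5,28,0],"angular":[0,0,0],"claw":0},{"linear":[0,0,0],"angular":[0,0,0],"claw":0},{"linear":[0,0,4],"angular":[0,0,0],"claw":0},{"linear":[0,0,1.5],"angular":[0,0,0],"claw":0},{"linear":[0,0,1.5],"angular":[0,0,0],"claw":0},{"linear":[0,0,1.5],"angular":[0,0,0],"claw":0},{"linear":[0,0,1.5],"angular":[0,0,0],"claw":0},{"linear":[0,0,1],"angular":[0,0,0],"claw":0}]'| sed -n '2p;4p'; for i in 1 2 3; do python3 -m pendant '[{"linear":[0,0,1],"angular":[0,0,0],"claw":0}]'| sed -n '2p;4p'; done
```

```text
position: [641.5, -26.7, 152.5]
force: [-5.1, 1.1, 7.8]
position: [641.7, -26.6, 152.1]
force: [-5.9, 0.4, 10.3]
position: [641.8, -26.7, 151.6]
force: [-6.7, -0.1, 12.7]
position: [642.0, -26.6, 151.3]
force: [-8.0, -0.4, 16.1]
```

```bash
python3 -m pendant '[{"linear":[0,0,1],"angular":[0,0,0],"claw":0}]'| sed -n '2p;4p'; python3 -m pendant '[{"linear":[0,0,-9],"angular":[0,0,0],"claw":0},{"linear":[0,0,-6],"angular":[0,0,0],"claw":0},{"linear":[0,0,0],"angular":[0,0,0],"claw":0}]'| sed -n '2p;4p'
python3 - <<'E'
from h import *
p,d,c,W=shot('wrist'); hub(W,(620.6,-48.9)); to(622.7-18.7,-51-24.8,162)
E
```

```text
position: [642.1, -26.7, 151.2]
force: [-9.1, 0.2, 17.3]
position: [642.3, -26.4, 162.2]
force: [0.6, 0.4, -3.4]
hub centre [620.6 -48.8] R 52.0 face z 73.9 slope [-0.001  0.   ] n 2862 | cup above face -2.87 slope [-0.01  -0.012] n 1902 noise 0.64 0.7 | rel tilt deg 0.88 high side azim deg -127.0
t 14.6 tcp [641.9 -26.3 161.4] tilt mrad [ 0.9 -0.1] F [-0.4  0.3 -3.1] w 0.226 gf 119.5 q [-0.12  0.16  1.73  0.    1.25 -0.59]
heading y deg 26.8 shift tool [-27.1 -56.2  -0.6]
```

```bash
python3 -m pendant '[{"linear":[-13.5,-28,0],"angular":[0,0,0],"claw":0},{"linear":[-13.5,-28,0],"angular":[0,0,0],"claw":0},{"linear":[0,0,0],"angular":[0,0,0],"claw":0},{"linear":[0,0,4],"angular":[0,0,0],"claw":0},{"linear":[0,0,1.5],"angular":[0,0,0],"claw":0},{"linear":[0,0,1.5],"angular":[0,0,0],"claw":0},{"linear":[0,0,1.5],"angular":[0,0,0],"claw":0},{"linear":[0,0,1.5],"angular":[0,0,0],"claw":0},{"linear":[0,0,1],"angular":[0,0,0],"claw":0},{"linear":[0,0,1],"angular":[0,0,0],"claw":0}]'| sed -n '2p;4p'; for i in 1 2; do python3 -m pendant '[{"linear":[0,0,1],"angular":[0,0,0],"claw":0}]'| sed -n '2p;4p'; done
```

```text
position: [604.5, -75.3, 151.6]
force: [-4.8, 0.7, 8.5]
position: [604.6, -75.4, 151.3]
force: [-5.2, 0.3, 11.9]
position: [604.7, -75.5, 151.2]
force: [-6.0, 1.6, 15.2]
```

```bash
python3 -m pendant '[{"linear":[0,0,1],"angular":[0,0,0],"claw":0},{"linear":[0,0,1],"angular":[0,0,0],"claw":0}]'| sed -n '2p;4p'; python3 -m pendant '[{"linear":[0,0,-10],"angular":[0,0,0],"claw":0},{"linear":[0,0,-20],"angular":[0,0,0],"claw":0},{"linear":[0,0,-30],"angular":[0,0,0],"claw":0},{"linear":[0,0,0],"angular":[0,0,0],"claw":0}]'| sed -n '2p;4p'
python3 - <<'E'
from h import *
p,d,c,W=shot('wrist','w9'); hub(W,(620.6,-48.9)); to(427,-210,206)
E
```

```text
position: [605.0, -75.6, 151.1]
force: [-10.0, 1.9, 23.4]
position: [606.7, -75.9, 210.2]
force: [0.9, 0.3, -2.1]
hub centre [620.6 -48.8] R 51.9 face z 73.9 slope [-0.001 -0.   ] n 2567 | cup above face -3.21 slope [-0.     0.001] n 2300 noise 0.71 0.74 | rel tilt deg 0.1 high side azim deg 72.0
t 16.45 tcp [605.5 -75.7 207.6] tilt mrad [ 5.4 -1.1] F [ 1.1  0.6 -3.4] w 0.227 gf 119.6 q [-0.21  0.05  1.77  0.    1.32 -0.68]
heading y deg 26.8 shift tool [ -39.3 -219.9    0.8]
```

Cup is home at −3.2 mm, tilt 0.1°. Next I return the drift to where it stood.

```bash
python3 -m pendant '[{"linear":[-6.5,-36.6,-3],"angular":[0,0,0],"claw":0},{"linear":[-6.5,-36.6,-3],"angular":[0,0,0],"claw":0},{"linear":[-6.5,-36.6,-3],"angular":[0,0,0],"claw":0},{"linear":[-6.5,-36.6,0],"angular":[0,0,0],"claw":0},{"linear":[-6.5,-36.6,0],"angular":[0,0,0],"claw":0},{"linear":[-6.5,-36.6,0],"angular":[0,0,0],"claw":0},{"linear":[0,0,0],"angular":[0,0,0],"claw":0},{"linear":[0,0,30],"angular":[0,0,0],"claw":0},{"linear":[0,0,30],"angular":[0,0,0],"claw":0},{"linear":[0,0,30],"angular":[0,0,0],"claw":0},{"linear":[0,0,20],"angular":[0,0,0],"claw":0},{"linear":[0,0,10],"angular":[0,0,0],"claw":0},{"linear":[0,0,0],"angular":[0,0,0],"claw":0},{"linear":[0,0,0],"angular":[0,0,0],"claw":0}]'
python3 - <<'E'
from h import *
to(428,-210,80)
p,d,c,W=shot('scene','s10')
E
```

```text
time_s: 17.85
position: [426.0, -209.4, 94.7]
tcp_rot: [0.524, 0.852, 0.0, 0.0]
force: [-0.1, 0.2, -2.6]
width: 0.229
finger_force: 120.0
t 17.85 tcp [ 426.  -209.4   94.7] tilt mrad [ 0.5 -0.3] F [-0.1  0.2 -2.6] w 0.229 gf 120.0 q [-0.57 -0.14  2.16  0.    1.13 -1.04]
heading y deg 26.8 shift tool [-1.5  1.5 14.7]
```

```bash
python3 -m pendant '[{"linear":[0,0,6],"angular":[0,0,0],"claw":0},{"linear":[0,0,4],"angular":[0,0,0],"claw":0},{"linear":[0,0,2],"angular":[0,0,0],"claw":0},{"linear":[0,0,1],"angular":[0,0,0],"claw":0},{"linear":[0,0,0],"angular":[0,0,0],"claw":0}]'| sed -n '2p;4p'; for i in 1 2; do python3 -m pendant '[{"linear":[0,0,1],"angular":[0,0,0],"claw":0}]'| sed -n '2p;4p';done
```

```text
position: [425.4, -209.3, 81.2]
force: [-0.1, -0.0, -3.2]
position: [425.7, -209.5, 80.6]
force: [0.1, 0.6, -4.7]
position: [425.9, -209.6, 80.1]
force: [-1.6, 0.8, 4.8]
```

```bash
python3 -m pendant '[{"linear":[0,0,0],"angular":[0,0,0],"claw":0.3},{"linear":[0,0,0],"angular":[0,0,0],"claw":0.4},{"linear":[0,0,0],"angular":[0,0,0],"claw":0.7},{"linear":[0,0,0],"angular":[0,0,0],"claw":0.7},{"linear":[0,0,0],"angular":[0,0,0],"claw":0.7},{"linear":[0,0,-10],"angular":[0,0,0],"claw":0.7},{"linear":[0,0,-20],"angular":[0,0,0],"claw":0.7},{"linear":[0,0,-30],"angular":[0,0,0],"claw":0.7},{"linear":[0,0,-40],"angular":[0,0,0],"claw":0.7},{"linear":[0,0,-40],"angular":[0,0,0],"claw":0.7},{"linear":[0,0,-20],"angular":[0,0,0],"claw":0.7},{"linear":[0,0,0],"angular":[0,0,0],"claw":0.7},{"linear":[0,0,0],"angular":[0,0,0],"claw":0.7},{"linear":[0,0,0],"angular":[0,0,0],"claw":0.7}]'
python3 -c "
from h import *
shot('scene','s11')"
```

```text
time_s: 20.0
position: [424.7, -208.8, 237.6]
tcp_rot: [0.524, 0.852, 0.0, -0.001]
force: [0.3, -1.1, -0.1]
width: 0.701
finger_force: 0.0
```

View pics/s11.png

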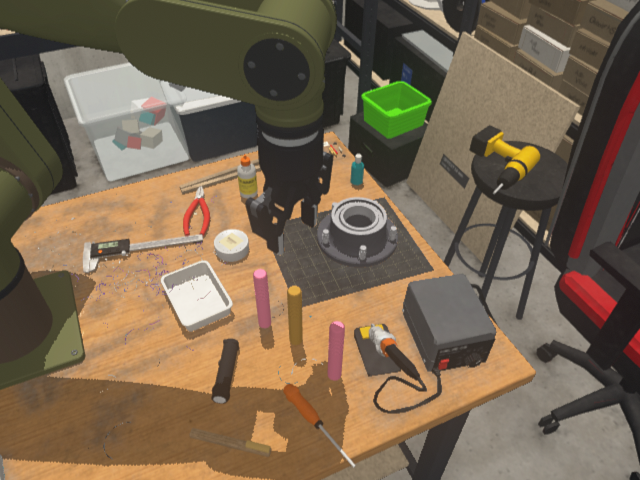

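The brass drift stands upright at (295,316) with the gripper clear above it. The cup is sunk in the hub at (358,215), and the pinks, tin, bottle and other things are where they were.

```bash
python3 -c "
from plant import manip
print(manip.finish_job())"
```

```text
the job is handed in; nothing more can be done
None
```

The job is handed in: on the last wrist-camera fit the cup sits 3.2 mm below the hub face and square to about 0.1°, and the drift is back upright where it stood on the bench.

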